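Pop open a photometer's sample port

TASK

Open the sample port of the photometer with the round hatch: press the hatch down once with a fingertip, not hard (the ribs at its free edge are where it gives way most easily), and let go so that it pops up by itself. Then keep your hand clear and watch it for about two seconds to make sure that it stays open; do not push it back down. Leave the square hatch shut, and do not lift or shift the jugs, bottles and other things on the bench.

Things in the scene. Friction and masses are not known exactly. Their poses are not given: they have to be found in the camera images.
- round_unit: Bench photometer, a low white plastic box 120 x 110 x 70 mm (x, y, z), fixed to the bench, with a round (64 mm diameter, 10 mm thick) grey plastic hatch on top and a dark display on its front. Origin: centre of its underside. Its -x side is the front (display; free edge of the hatch), z is up; the hatch's hinge is towards +x.
- round_hatch (a joint): Hinge of the round hatch, rad: about 0 shut and latched, negative pressed in (stop -0.11), positive open (stop 1.10). Sprung open, held by a push-push latch: pressed past -0.08 (4.5 mm at the ribs) and let go, it swings up within a second and stays; pushed down and in again, it latches. At the ribs it resists with about 2 N, then meets a firm stop 6 mm down.
- round_hatch_press (a point): Point on the upper face of the round hatch, amid three low ribs near its free edge: the place to press. 78 mm above the bench when shut, 18 mm in front (-x of the unit) of the hatch's centre and 56 mm from the hinge axis. The shut hatch stands 8 mm proud of the box, clear of the box even at the stop. Moves with the hatch; z is normal to it.
- round_hatch_hinge (a point): Middle of the hinge axis of the round hatch, 73 mm above the bench, 38 mm behind (+x of the unit) the hatch's centre. The axis runs along the unit's y. The open hatch's free edge rises about 65 mm above it.
- square_unit: Bench photometer, a low white plastic box 120 x 110 x 70 mm (x, y, z), fixed to the bench, with a square (64 x 64 mm, 10 mm thick) grey plastic hatch on top and a dark display on its front. Origin: centre of its underside. Its -x side is the front (display; free edge of the hatch), z is up; the hatch's hinge is towards +x.
- square_hatch (a joint): Hinge of the square hatch, rad: about 0 shut and latched, negative pressed in (stop -0.11), positive open (stop 1.10). Sprung open, held by a push-push latch: pressed past -0.08 (4.5 mm at the ribs) and let go, it swings up within a second and stays; pushed down and in again, it latches. At the ribs it resists with about 2 N, then meets a firm stop 6 mm down.
- square_hatch_press (a point): Point on the upper face of the square hatch, amid three low ribs near its free edge: the place to press. 78 mm above the bench when shut, 18 mm in front (-x of the unit) of the hatch's centre and 56 mm from the hinge axis. The shut hatch stands 8 mm proud of the box, clear of the box even at the stop. Moves with the hatch; z is normal to it.
- square_hatch_hinge (a point): Middle of the hinge axis of the square hatch, 73 mm above the bench, 38 mm behind (+x of the unit) the hatch's centre. The axis runs along the unit's y. The open hatch's free edge rises about 65 mm above it.
- jug: Clear plastic measuring jug with handle, 72 mm wide, 110 mm high, standing between the photometers; empty. Loose, to be left alone. Origin: centre of its underside.
- jug_b: Larger clear plastic measuring jug with handle, 90 mm wide, 130 mm high, on the left of the bench; empty. Loose, to be left alone. Origin: centre of its underside.
- marker: Marker pen 120 mm long, 15 mm thick, lying on the bench before and between the photometers. Loose, to be left alone. Origin: centre of its underside.
- dish: Small white ceramic bowl, 100 mm wide, 22 mm high, behind and between the photometers. Loose, to be left alone. Origin: centre of its underside.
- flask: White plastic bottle 60 mm wide, 160 mm high to its cap, behind and between the photometers. Loose, to be left alone. Origin: centre of its underside.
- tub: White screw-top jar, 76 mm wide, 70 mm high, on the right of the bench. Loose, to be left alone. Origin: centre of its underside.
- vial: Small amber glass vial, 30 mm wide, 55 mm high, close beside the round-hatch photometer. Loose, to be left alone. Origin: centre of its underside.
- tin: Small aluminium cylinder, 34 mm wide, 40 mm high, close beside the square-hatch photometer. Loose, to be left alone. Origin: centre of its underside.

How it is judged:
By the outcome, as a careful person would: the job done as asked, in the order asked, and still so for the second after the job is handed in, with the robot touching nothing.
It also fails if it takes over 35 s, if anything falls off the work surface, if the arm or the gripper's body presses on something with over 40 N, if the wrist force passes 120 N, or if a joint passes its speed limit or range.

ROBOT

A 6-joint arm with a two-finger parallel gripper is mounted at the origin on the work surface. World frame = base frame: x ahead of the robot, y to its left, z up, the work surface at z = 0. Lengths are in m, angles in rad, forces in N, time in s.
With the tool pointing down it reaches from about 0.275 to 0.825 m from the base axis. Payload 5.2 kg.
Tool frame: the origin (TCP) lies on the front face of the gripper's body, between the roots of the fingers; the fingertips stand 84 mm ahead of it and the grasp point (between the pads) lies r.hold_point_z ahead of it (r.hold_point_z is the distance from the TCP to the grasp point, in m); z points along the fingers, y is the line along which they close (so a half turn about z gives the same grasp; the last joint's range is limited). The gripper opens to 93 mm and grips with 3 to 60 N. Pads are 15 mm wide; open, the fingers measure 128 mm over their backs; the gripper's body (75 mm by 188 mm) begins 65 mm behind the grasp point.
Start: joints at [1.05, 0.259, 1.535, -0, 1.348, -0.203], TCP at [0.172, 0.522, 0.303] pointing down, gripper open.
Joint ranges: [-3.14, 3.14], [-0.91, 2.08], [0.19, 2.58], [-1.22, 4.36], [0.22, 2.71], [-3.12, 3.12]. Speed limits (rad/s): [2.57, 2.57, 3.14, 3.14, 3.14, 3.14].

INTERFACE

Orientations are given as a rotation vector (axis times angle).
In Python, from workcell import r gives the robot as it stands.
- The arm moves only by the tool servo_tool, never from a script. Its argument "series" is a list of rows, each an object with "translation": the shift along the tool's x, y, z in units of 50 mm (1.0 is 50 mm), a list of three; "turn": the turn, a rotation vector about the tool's x, y, z in degrees, a list of three; "fingers": the closure in counts, from 0 (fully open) to 255 (shut). In form: [{"translation": [x, y, z], "turn": [ax, ay, az], "fingers": fingers}, ...]. A call has 1 to 10 rows; each row shifts and turns the commanded pose from where the row before left it, along the tool's axes as they then stand; what a row does not reach is not made up. A row lasts 1/10 s, in which the tool goes at most 50 mm and 8.59 degrees, less where a joint would pass 70% of its speed; a pose out of reach is approached as far as the arm can. A call is refused whole if a number of a shift passes 1 or a number of a turn 8.59, either way. A call with a gripper value outside its range is refused whole. The fingers move at their own pace and stop on an object; the grip force is fixed at half the most. Time passes only in rows, so rows that do not move let the fingers close. It gives the time, the measured TCP pose, the force, the opening and the grip force at its end, in the units of the state.
- r.state(): the state, without advancing time (a new reading comes with each control period).
- r.read_camera(name): name is "side" or "top"; returns a dict with "img" (420x560x3 uint8, red, green, blue), "camera_matrix" (3x3 intrinsics, pixels), "extrinsics" (4x4, takes a point from camera to world coordinates). Camera axes: x right, y down, z forward; pixel columns grow to the right and rows downward; lengths in m; the calibration is good to about 2 mm. A picture is of the moment at which its call begins. There is no depth.
- r.job_done(): hands the job in; it is judged then, once.
The state is a dict: "time": time; "qpos": joint angles; "joint_velocities": joint speeds; "effort": joint torques, N m; "tcp_pos": TCP position; "tcp_rot": TCP orientation; "ft_force": force on the tool from outside, world axes, zero at the start; "wrist_torque": the same for the moment, N m; "opening": finger opening in m; "grip_force": force on a finger pad.
Only numpy, scipy, OpenCV 4.12 (cv2) and the standard library are available. Lean on these libraries where they do the work, as an engineer would, in place of code of your own. Each camera call takes 0.05 s, during which the arm holds its last target. There are 200 camera calls.

## Working session

There is one attempt and no reset: what is moved stays moved. The work goes in short steps, Python scripts to look and compute and a tool call to move; the robot and the scene stay as the last step left them, time stands still between calls to the robot, and variables do not carry over. Pictures are saved under pics/ and viewed, at most 10 in all, crops included, and the job is handed in when it is done.

Besides the shell and the picture viewer there is one more tool, called after "Call:" by a JSON object that holds its "fn" and its "kwargs", one argument or row to a line. servo_tool: Moves the arm, as the interface text tells. Its arguments: {"type":"object","properties":{"series":{"type":"array"}},"required":["series"]}

```bash
mkdir -p pics; python3 - <<'E'
from workcell import r
import cv2,numpy as np
s=r.state();print(s['time'],s['tcp_pos'],s['tcp_rot'],s['opening'],r.hold_point_z)
for n in('top','side'):
    c=r.read_camera(n);cv2.imwrite(f'pics/{n}0.png',c['img'][:,:,::-1]);np.savez(f'{n}.npz',K=c['camera_matrix'],E=c['extrinsics']);print(c['camera_matrix'],c['extrinsics'])
E
```

```text
0.0 [0.17163336 0.52211097 0.30191896] [-4.97005469e-01 -3.10135140e+00  2.66915659e-03] 0.09319636951688558 0.0653
[[381.99023545   0.         279.18653765]
 [  0.         381.99023545 207.25403261]
 [  0.           0.           1.        ]] [[-0.02040382 -0.9842815   0.1754241   0.38411425]
 [-0.99974166  0.01832864 -0.01344176 -0.00265023]
 [ 0.01001519 -0.17565304 -0.98440119  1.15291179]
 [ 0.          0.          0.          1.        ]]
[[478.54910086   0.         279.74262989]
 [  0.         478.54910086 210.36365108]
 [  0.           0.           1.        ]] [[-0.97349874 -0.13240545  0.18646445  0.2944526 ]
 [-0.22835882  0.60682231 -0.76132709  1.1540835 ]
 [-0.01234693 -0.78373176 -0.62097671  1.02623572]
 [ 0.          0.          0.          1.        ]]
```

View pics/top0.png

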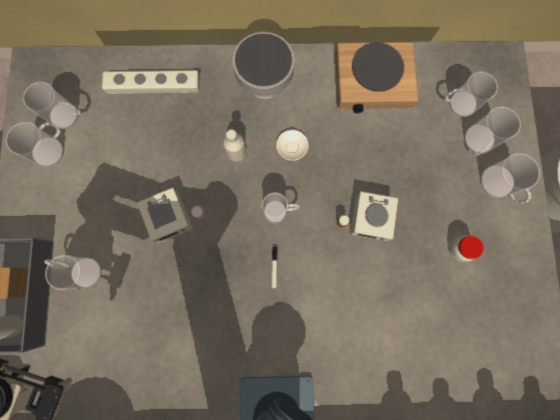

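View pics/side0.png

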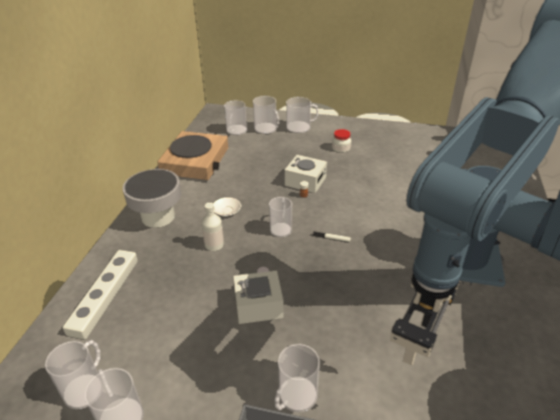

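The top view shows the round-hatch unit at about (377,215), its hinge near (378,200), and the vial at (344,221). The square unit is at (165,214), and the gripper is bottom left. I'll zoom in on the round unit.

```bash
cat > h.py <<'E'
import numpy as np
def ray(n,u,v,z):
    d=np.load(n+'.npz');E=d['E'];w=E[:3,:3]@np.linalg.solve(d['K'],[u,v,1.]);o=E[:3,3]
    return o+w*(z-o[2])/w[2]
def proj(n,p):
    d=np.load(n+'.npz');E=d['E'];q=d['K']@(E[:3,:3].T@(np.array(p)-E[:3,3]));return q[:2]/q[2]
E
python3 - <<'E'
import cv2,numpy as np
from h import *
a=cv2.imread('pics/top0.png')[180:250,330:410];b=cv2.imread('pics/side0.png')[145:205,270:350]
a=cv2.resize(a,None,fx=7,fy=7,interpolation=2);cv2.imwrite('pics/c0.png',a)
print(ray('top',377,215,.078),ray('side',306,165,.078))
E
```

```text
[ 0.54800227 -0.29615881  0.078     ] [ 0.54668862 -0.28618035  0.078     ]
```

View pics/c0.png

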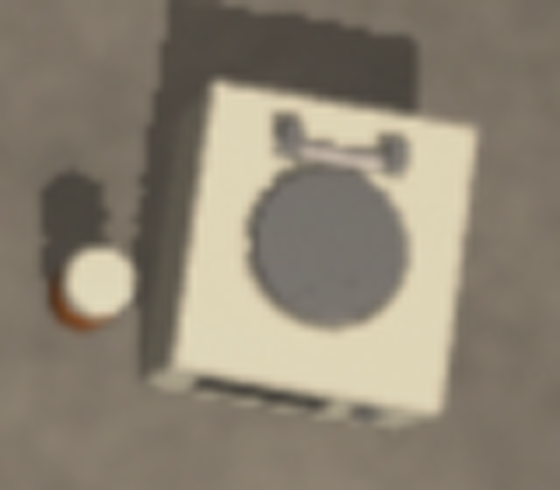

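```bash
cat > plan.py <<'E'
import numpy as np
from h import *
from scipy.spatial.transform import Rotation as R
from workcell import r
f=lambda x,y,z:ray('top',330+(x-3)/7,180+(y-3)/7,z)
def info():
    c=f(329,245,.078);k=[f(*p,.070) for p in((212,82),(478,128),(440,412),(172,374))]
    ux=(k[0]+k[1]-k[2]-k[3]);uy=(k[0]+k[3]-k[1]-k[2]);print('size',np.linalg.norm(ux)/2,np.linalg.norm(uy)/2,'boxc',np.mean(k,0))
    yaw=(np.arctan2(ux[1],ux[0])+np.arctan2(-uy[0],uy[1]))/2
    h=f(342,155,.075);print('hatch',c,'hinge',h,'yaw',yaw,'yaw from hinge',np.arctan2(*(h-c)[1::-1]))
    return c-.018*np.array([np.cos(yaw),np.sin(yaw),0]),yaw
if __name__=='__main__':
    p,yaw=info();s=r.state();T=R.from_rotvec(s['tcp_rot']).as_matrix()
    tgt=p+[0,0,.084]
    ty=np.arctan2(T[1,1],T[0,1]);d=(yaw+np.pi/2-ty+np.pi/2)%np.pi-np.pi/2
    print('press',p,'t',s['time'],'tcp',s['tcp_pos'],'\nT',T.round(3),'\nshift units',T.T@(tgt-s['tcp_pos'])/.05,'turn about tool z deg',-np.degrees(d),'F',s['ft_force'],s['opening'],'q',s['qpos'])
E
python3 plan.py
```

```text
size 0.12172823702185753 0.1106010773470588 boxc [ 0.54944311 -0.29570492  0.07      ]
hatch [ 0.54926301 -0.29501283  0.078     ] hinge [ 0.58708986 -0.30364268  0.075     ] yaw -0.1874694662648443 yaw from hinge -0.22430199510706728
press [ 0.53157839 -0.29165811  0.078     ] t 0.1 tcp [0.17166672 0.52214633 0.30201098] 
T [[-0.95   0.312 -0.001]
 [ 0.312  0.95  -0.001]
 [ 0.    -0.002 -1.   ]] 
shift units [-11.92461627 -13.20728817   2.81743241] turn about tool z deg -7.467385214765972 F [ 1.25735557 -0.42089026 -0.25894288] 0.0928503417872337 q [ 1.05018123e+00  2.59252990e-01  1.53597107e+00 -1.35822629e-06
  1.34800035e+00 -2.02814608e-01]
```

Call:
{"fn": "servo_tool", "kwargs": {
  "series": [
    {"translation": [-0.3,-0.35,0],"turn": [0,0,0],"fingers": 255},
    {"translation": [-0.6,-0.65,0],"turn": [0,0,0],"fingers": 255},
    {"translation": [-0.6,-0.65,0],"turn": [0,0,0],"fingers": 255},
    {"translation": [-0.6,-0.65,0],"turn": [0,0,0],"fingers": 255},
    {"translation": [-0.6,-0.65,0],"turn": [0,0,0],"fingers": 255},
    {"translation": [-0.6,-0.65,0],"turn": [0,0,0],"fingers": 255},
    {"translation": [-0.6,-0.65,0],"turn": [0,0,0],"fingers": 255},
    {"translation": [-0.6,-0.65,0],"turn": [0,0,0],"fingers": 255},
    {"translation": [-0.6,-0.65,0],"turn": [0,0,0],"fingers": 255},
    {"translation": [-0.6,-0.65,0],"turn": [0,0,0],"fingers": 255}
  ]
}}

```text
time: 1.1
tcp_pos: [0.3458, 0.1373, 0.3027]
tcp_rot: [0.497, 3.102, 0.0]
ft_force: [0.2, 0.2, 0.0]
opening: 0.0171
grip_force: 0.0
```

Call:
{"fn": "servo_tool", "kwargs": {
  "series": [
    {"translation": [-0.6,-0.65,0],"turn": [0,0,0],"fingers": 255},
    {"translation": [-0.6,-0.65,0],"turn": [0,0,0],"fingers": 255},
    {"translation": [-0.6,-0.65,0],"turn": [0,0,0],"fingers": 255},
    {"translation": [-0.6,-0.65,0],"turn": [0,0,0],"fingers": 255},
    {"translation": [-0.6,-0.65,0],"turn": [0,0,0],"fingers": 255},
    {"translation": [-0.6,-0.65,0],"turn": [0,0,0],"fingers": 255},
    {"translation": [-0.6,-0.65,0],"turn": [0,0,0],"fingers": 255},
    {"translation": [-0.3,-0.4,0],"turn": [0,0,-3.5],"fingers": 255},
    {"translation": [0,0,0],"turn": [0,0,-4],"fingers": 255},
    {"translation": [0,0,0],"turn": [0,0,0],"fingers": 255}
  ]
}}

```text
time: 2.1
tcp_pos: [0.482, -0.1673, 0.3019]
tcp_rot: [-0.295, -3.126, -0.001]
ft_force: [0.5, 0.4, -0.5]
opening: 0.0001
grip_force: 0.0
```

```bash
python3 plan.py
```

```text
size 0.12172823702185753 0.1106010773470588 boxc [ 0.54944311 -0.29570492  0.07      ]
hatch [ 0.54926301 -0.29501283  0.078     ] hinge [ 0.58708986 -0.30364268  0.075     ] yaw -0.1874694662648443 yaw from hinge -0.22430199510706728
press [ 0.53157839 -0.29165811  0.078     ] t 2.1 tcp [ 0.4819554  -0.16726827  0.30193746] 
T [[-0.982  0.187 -0.001]
 [ 0.187  0.982  0.001]
 [ 0.002  0.001 -1.   ]] 
shift units [-1.44419046 -2.26054846  2.79487772] turn about tool z deg -0.023745075194557114 F [ 0.49278104  0.40515844 -0.52403268] 0.00011471563794316725 q [-5.53020793e-01  1.88230317e-01  1.62821796e+00  5.98233456e-05
  1.32689895e+00 -1.93594827e+00]
```

Call:
{"fn": "servo_tool", "kwargs": {
  "series": [
    {"translation": [-0.36,-0.56,0],"turn": [0,0,0],"fingers": 255},
    {"translation": [-0.36,-0.56,0],"turn": [0,0,0],"fingers": 255},
    {"translation": [-0.36,-0.57,0],"turn": [0,0,0],"fingers": 255},
    {"translation": [-0.36,-0.57,0],"turn": [0,0,0],"fingers": 255},
    {"translation": [0,0,0.6],"turn": [0,0,0],"fingers": 255},
    {"translation": [0,0,0.8],"turn": [0,0,0],"fingers": 255},
    {"translation": [0,0,0.6],"turn": [0,0,0],"fingers": 255},
    {"translation": [0,0,0.3],"turn": [0,0,0],"fingers": 255},
    {"translation": [0,0,0],"turn": [0,0,0],"fingers": 255},
    {"translation": [0,0,0],"turn": [0,0,0],"fingers": 255}
  ]
}}

```text
time: 3.1
tcp_pos: [0.532, -0.2904, 0.1881]
tcp_rot: [-0.294, -3.128, -0.0]
ft_force: [0.1, -0.1, 0.3]
opening: 0.0004
grip_force: 0.0
```

```bash
python3 - <<'E'
import plan,cv2,numpy as np
from h import *
c=[cv2.resize(plan.r.read_camera(n)['img'][b:b+100,a:a+100,::-1],None,fx=4,fy=4,interpolation=2) for n,a,b in(('top',327,165),('side',250,90))]
cv2.imwrite('pics/c1.png',np.hstack(c))
print(proj('side',[.5316,-.2917,.078])-[250,90])
E
python3 plan.py
```

```text
[60.3812239 74.6632628]
size 0.12172823702185753 0.1106010773470588 boxc [ 0.54944311 -0.29570492  0.07      ]
hatch [ 0.54926301 -0.29501283  0.078     ] hinge [ 0.58708986 -0.30364268  0.075     ] yaw -0.1874694662648443 yaw from hinge -0.22430199510706728
press [ 0.53157839 -0.29165811  0.078     ] t 3.2 tcp [ 0.53254277 -0.29099035  0.18930837] 
T [[-0.983  0.186  0.002]
 [ 0.186  0.983 -0.002]
 [-0.002 -0.001 -1.   ]] 
shift units [ 0.01768788 -0.01606016  0.54614881] turn about tool z deg 0.031286945593251556 F [-0.54616071  0.60831838 -0.20608701] 0.0004995532089145264 q [-6.83707984e-01  4.50874931e-01  1.54541418e+00  2.39926831e-05
  1.14277813e+00 -2.06759216e+00]
```

View pics/c1.png

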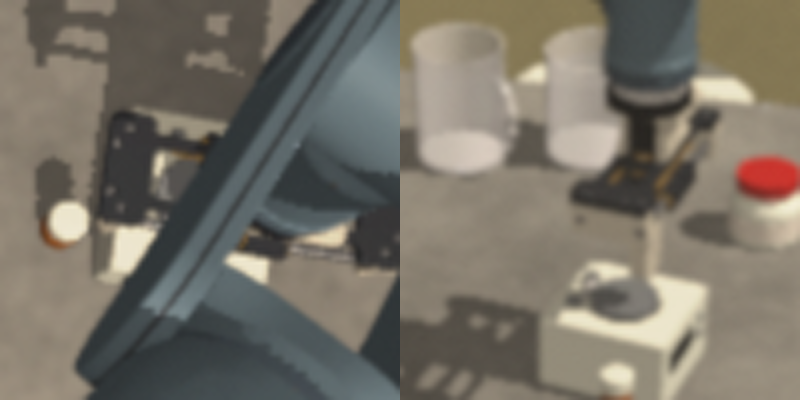

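The side view (right pane) shows the closed fingertips just above the hatch's free edge, near (650,285). The press point projects to (641,298), so they are aligned. I'll descend gently.

Call:
{"fn": "servo_tool", "kwargs": {
  "series": [
    {"translation": [0.02,-0.02,0.2],"turn": [0,0,0],"fingers": 255},
    {"translation": [0,0,0.2],"turn": [0,0,0],"fingers": 255},
    {"translation": [0,0,0.06],"turn": [0,0,0],"fingers": 255},
    {"translation": [0,0,0],"turn": [0,0,0],"fingers": 255},
    {"translation": [0,0,0],"turn": [0,0,0],"fingers": 255}
  ]
}}

```text
time: 3.7
tcp_pos: [0.5307, -0.2917, 0.1646]
tcp_rot: [-0.293, -3.128, -0.0]
ft_force: [0.4, -0.2, 0.2]
opening: 0.0003
grip_force: 0.0
```

Call:
{"fn": "servo_tool", "kwargs": {
  "series": [
    {"translation": [0,0,0.04],"turn": [0,0,0],"fingers": 255},
    {"translation": [0,0,0.04],"turn": [0,0,0],"fingers": 255},
    {"translation": [0,0,0],"turn": [0,0,0],"fingers": 255}
  ]
}}

```text
time: 4.0
tcp_pos: [0.5309, -0.2919, 0.1609]
tcp_rot: [0.293, 3.127, -0.001]
ft_force: [0.5, -0.7, 2.2]
opening: 0.0001
grip_force: 0.9
```

Call:
{"fn": "servo_tool", "kwargs": {
  "series": [
    {"translation": [0,0,0.04],"turn": [0,0,0],"fingers": 255},
    {"translation": [0,0,0.04],"turn": [0,0,0],"fingers": 255},
    {"translation": [0,0,0],"turn": [0,0,0],"fingers": 255}
  ]
}}

```text
time: 4.3
tcp_pos: [0.5308, -0.2918, 0.1568]
tcp_rot: [0.293, 3.128, -0.001]
ft_force: [-1.0, -0.7, 2.6]
opening: 0.0007
grip_force: 1.3
```

Call:
{"fn": "servo_tool", "kwargs": {
  "series": [
    {"translation": [0,0,0.02],"turn": [0,0,0],"fingers": 255},
    {"translation": [0,0,0],"turn": [0,0,0],"fingers": 255}
  ]
}}

```text
time: 4.5
tcp_pos: [0.5308, -0.2919, 0.1564]
tcp_rot: [0.293, 3.127, -0.001]
ft_force: [-1.6, 0.8, 5.1]
opening: 0.0004
grip_force: 3.2
```

Force is rising at about 5.6 mm, so the hatch is at its stop. Letting go, up and away to the front.

Call:
{"fn": "servo_tool", "kwargs": {
  "series": [
    {"translation": [0,0,-0.5],"turn": [0,0,0],"fingers": 255},
    {"translation": [0.3,0,-0.9],"turn": [0,0,0],"fingers": 255},
    {"translation": [0.7,0,-0.9],"turn": [0,0,0],"fingers": 255},
    {"translation": [0.8,0.4,-0.7],"turn": [0,0,0],"fingers": 255},
    {"translation": [0.7,0.8,0],"turn": [0,0,0],"fingers": 255},
    {"translation": [0.4,0.8,0],"turn": [0,0,0],"fingers": 255},
    {"translation": [0,0.8,0],"turn": [0,0,0],"fingers": 255},
    {"translation": [0,0.8,0],"turn": [0,0,0],"fingers": 255},
    {"translation": [0,0.4,0],"turn": [0,0,0],"fingers": 255},
    {"translation": [0,0,0],"turn": [0,0,0],"fingers": 255}
  ]
}}

```text
time: 5.5
tcp_pos: [0.4352, -0.0725, 0.2959]
tcp_rot: [-0.287, -3.128, -0.002]
ft_force: [0.5, -0.0, 0.6]
opening: 0.0004
grip_force: 0.0
```

Call:
{"fn": "servo_tool", "kwargs": {
  "series": [
    {"translation": [0,0,0],"turn": [0,0,0],"fingers": 255},
    {"translation": [0,0,0],"turn": [0,0,0],"fingers": 255},
    {"translation": [0,0,0],"turn": [0,0,0],"fingers": 255},
    {"translation": [0,0,0],"turn": [0,0,0],"fingers": 255},
    {"translation": [0,0,0],"turn": [0,0,0],"fingers": 255},
    {"translation": [0,0,0],"turn": [0,0,0],"fingers": 255},
    {"translation": [0,0,0],"turn": [0,0,0],"fingers": 255},
    {"translation": [0,0,0],"turn": [0,0,0],"fingers": 255},
    {"translation": [0,0,0],"turn": [0,0,0],"fingers": 255},
    {"translation": [0,0,0],"turn": [0,0,0],"fingers": 255}
  ]
}}

```text
time: 6.5
tcp_pos: [0.4355, -0.0749, 0.2961]
tcp_rot: [0.293, 3.128, -0.0]
ft_force: [0.4, -0.7, 0.3]
opening: 0.0005
grip_force: 0.0
```

```bash
python3 - <<'E'
from workcell import r
import cv2,numpy as np
c=[cv2.resize(r.read_camera(n)['img'][b:b+100,a:a+100,::-1],None,fx=4,fy=4,interpolation=2) for n,a,b in(('top',327,165),('side',250,110))]
cv2.imwrite('pics/c2.png',np.hstack(c))
E
```

```text
(no output)
```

View pics/c2.png

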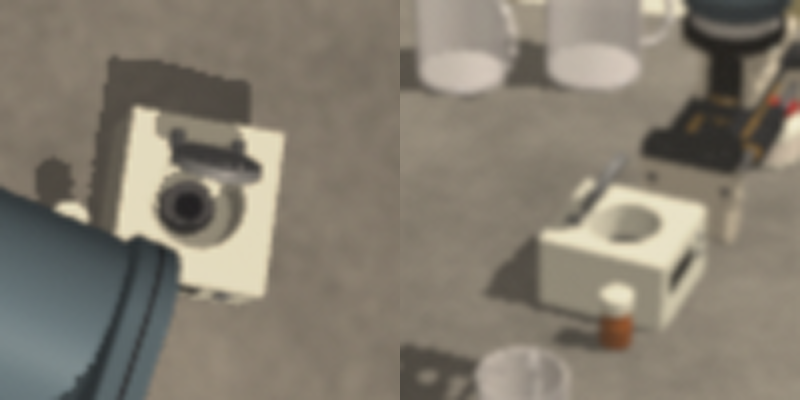

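The hatch stands open: it is tilted up at (215,165) in the left pane, and the port is uncovered at (200,210). The vial hasn't moved. I'll keep watching for two more seconds.

Call:
{"fn": "servo_tool", "kwargs": {
  "series": [
    {"translation": [0,0,0],"turn": [0,0,0],"fingers": 255},
    {"translation": [0,0,0],"turn": [0,0,0],"fingers": 255},
    {"translation": [0,0,0],"turn": [0,0,0],"fingers": 255},
    {"translation": [0,0,0],"turn": [0,0,0],"fingers": 255},
    {"translation": [0,0,0],"turn": [0,0,0],"fingers": 255},
    {"translation": [0,0,0],"turn": [0,0,0],"fingers": 255},
    {"translation": [0,0,0],"turn": [0,0,0],"fingers": 255},
    {"translation": [0,0,0],"turn": [0,0,0],"fingers": 255},
    {"translation": [0,0,0],"turn": [0,0,0],"fingers": 255},
    {"translation": [0,0,0],"turn": [0,0,0],"fingers": 255}
  ]
}}

```text
time: 7.6
tcp_pos: [0.4354, -0.075, 0.296]
tcp_rot: [-0.293, -3.128, 0.0]
ft_force: [-0.1, -0.2, -0.4]
opening: 0.0005
grip_force: 0.0
```

Call:
{"fn": "servo_tool", "kwargs": {
  "series": [
    {"translation": [0,0,0],"turn": [0,0,0],"fingers": 255},
    {"translation": [0,0,0],"turn": [0,0,0],"fingers": 255},
    {"translation": [0,0,0],"turn": [0,0,0],"fingers": 255},
    {"translation": [0,0,0],"turn": [0,0,0],"fingers": 255},
    {"translation": [0,0,0],"turn": [0,0,0],"fingers": 255},
    {"translation": [0,0,0],"turn": [0,0,0],"fingers": 255},
    {"translation": [0,0,0],"turn": [0,0,0],"fingers": 255},
    {"translation": [0,0,0],"turn": [0,0,0],"fingers": 255},
    {"translation": [0,0,0],"turn": [0,0,0],"fingers": 255},
    {"translation": [0,0,0],"turn": [0,0,0],"fingers": 255}
  ]
}}

```text
time: 8.6
tcp_pos: [0.4354, -0.075, 0.296]
tcp_rot: [-0.293, -3.128, 0.0]
ft_force: [0.0, 0.1, -0.7]
opening: 0.0008
grip_force: 0.0
```

```bash
python3 - <<'E'
from workcell import r
import cv2
cv2.imwrite('pics/top3.png',r.read_camera('top')['img'][:,:,::-1])
E
```

```text
(no output)
```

View pics/top3.png

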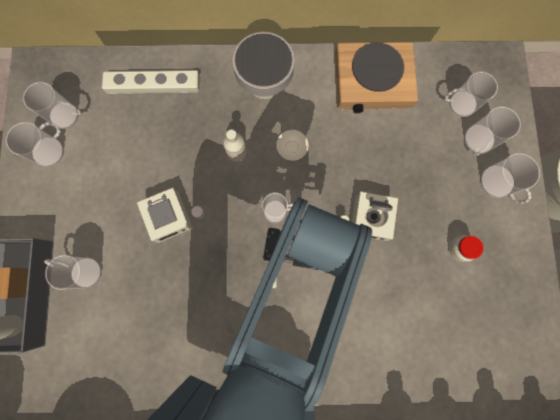

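The round hatch is still open, with its port at (375,215). The square hatch at (163,213) is shut, and nothing else has moved.

```bash
python3 -c "
from workcell import r
print(r.job_done())"
```

```text
the job is handed in; nothing more can be done
None
```

I opened the round hatch with one gentle press (about 5 N); it popped up by itself and was still open about 4 s after I let go. The square hatch stayed shut, nothing else on the bench looked moved, and I handed the job in at about 9 s.

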